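Shut the wafer press and hold it locked with its pin

ROBOT

A 7-joint arm with a two-finger parallel gripper is mounted at the origin on the work surface. World frame = base frame: x ahead of the robot, y to its left, z up, the work surface at z = 0. Lengths are in m, angles in degrees, forces in N, time in s.
With the tool pointing down it reaches from about 0.425 to 0.875 m from the base axis. Payload 4.7 kg.
Tool frame: the origin (TCP) lies midway between the tips of the shut fingers; the grasp point (between the pads) lies 19 mm behind it; y points along the fingers, x is the direction in which the jaws open and shut, and the axes are right-handed (so a half turn about y gives the same grasp; the last joint's range is limited). The gripper opens to 87 mm and grips with 3 to 60 N. Pads are 19 mm wide; open, the fingers measure 117 mm over their backs; the gripper's body (75 mm by 190 mm) begins 51 mm behind the grasp point.
Start: joints at [65.667, 18.392, -4.016, 83.108, 1.295, 78.541, -3.26], TCP at [0.276, -0.588, 0.223] pointing down, gripper open.
Joint ranges: [-163.93, 163.93], [-17.29, 119.83], [-79.2, 71.16], [3.27, 140.29], [-89.18, 269.18], [5.43, 117.66], [-154.24, 154.24]. Speed limits (degrees/s): [147.25, 147.25, 180, 180, 180, 180, 180].

INTERFACE

Orientations are given as [roll, pitch, yaw] about the fixed x, y, z axes, in that order (R = Rz(yaw) Ry(pitch) Rx(roll)).
In Python, from cell import env gives the robot as it stands.
- The arm moves only by the tool carry_out, never from a script. Its argument "targets" is a list of rows, each a list of 2 entries, a list of its own where there are three numbers: the shift along the tool's x, y, z in mm, then the turn, a rotation vector about the tool's x, y, z in degrees. A call has 1 to 12 rows; each row shifts and turns the commanded pose from where the row before left it, along the tool's axes as they then stand; what a row does not reach is not made up. A row lasts 1/10 s, in which the tool goes at most 50 mm and 8.59 degrees, less where a joint would pass 70% of its speed; a pose out of reach is approached as far as the arm can. A call with a gripper value outside its range is refused whole. "jaw" is the opening, from 0 (shut) to 1 (fully open), set as the call begins (left out, the last holds). The fingers move at their own pace and stop on an object; "squeeze" is the grip in N (left out, the last holds). Time passes only in rows, so rows that do not move let the fingers close. It gives the time, the measured TCP pose, the force and the opening at its end, in the units of the state.
- env.get_obs(): the state, without advancing time (a new reading comes with each control period).
- env.read_camera(name): name is "scene" or "side" or "wrist"; returns the picture (384x512x3 uint8, red, green, blue); there is no depth.
- env.get_calibration(name): a dict with "fx", "fy", "cx", "cy" (pixels), "D" ([k1, k2, p1, p2, k3] as OpenCV has them; the pictures are not rectified), "R" (3x3) and "t" (3): a world point X has camera coordinates R X + t; the wrist camera has in their place "hand_eye" (4x4, takes a point from camera to tool coordinates, whose origin is the TCP and whose axes are the tool frame's). Camera axes: x right, y down, z forward; pixel columns grow to the right and rows downward; lengths in m; the calibration is good to about 2 mm. A picture is of the moment at which its call begins: read the wrist's pose just before it. get_calibration takes no time and is no camera call.
- env.sign_off(): hands the job in, once; it reports no verdict.
Trained networks look in the newest picture that a camera, given by its name, has taken for a name from the list of things; names that differ only in an ending like _2 or _b are one class to them, and where a whole thing is asked for, a point or a joint stands for the part that bears it (a point fixed in the world has none). Each returns a list of dicts, best first, with "p" (0 to 1); they miss things now and then, are a little off and sometimes report something else, mostly with a low value. They report only what shows in the picture. A call takes as long as a camera call. They do not tell look-alikes from the thing itself.
- env.outline_of(camera, label): "mask" (384x512 bool, what is visible of it) and "xy" ([column, row] in pixels, amid what is visible of it).
The state is a dict: "time_s": time; "qpos": joint angles; "joint_velocities": joint speeds; "effort": joint torques, N m; "tool_pos": TCP position; "tool_rot": TCP orientation; "force": force on the tool from outside, world axes, zero at the start; "wrist_torque": the same for the moment, N m; "grip_width": finger opening in m.
Only numpy, scipy, OpenCV 4.12 (cv2) and the standard library are available. Lean on these libraries where they do the work, as an engineer would, in place of code of your own. Each camera call takes 0.05 s, during which the arm holds its last target.

TASK

Fold the open lid of the small hinged wafer press down onto its base, then take the locking pin out of its rest, put it down through the holes in the two front tabs and push it fully home, so that its collar squeezes the sprung ring around the lid's hole flush into the tab and the lid is pressed completely shut. Finish while still holding the pin down like that: do not let go, since the spring lifts it as soon as nobody presses. Leave the tamper and the other things on the counter where they are.

Things in the scene. Friction and masses are not known exactly. Their poses are not given: they have to be found in the camera images.
- press: bare cast-aluminium wafer press fixed to the counter at the robot's left: base plate 135 x 140 mm, top 32 mm above the counter. Origin at its underside, x axis from the holed front tab towards the hinge, y along the hinge, z up. The hinge is on the side away from the pin rest; place and yaw vary
- lid (a joint): lid angle about the hinge, rad: 0 = fully shut (hard stop, 2 mm gap between the plates), grows as it opens, starts at 0.75 to 1.2. Stiff hinge: the lid stays where it is left (friction about 0.3 N m; lid 0.26 kg); a few newtons at its front move it
- hinge_mid (a point): middle of the hinge axis, 32 mm above the counter; axes as press. The lid is a plate 10 mm thick, 140 mm wide, from 11 to 139 mm from the axis, then the tab; outer (top) face 12 mm above the axis when shut; push it on that face. A lid point d from the axis, h above it when shut, is at angle q at x = -d cos q + h sin q, z = d sin q + h cos q from here
- base_hole (a point): centre of the upper mouth of the hole in the base's front tab, 162 mm from the hinge, 32 mm above the counter; vertical through hole 15 mm across, 20 mm long, open below; 12 mm of free space under it. Axes as press
- lid_hole (a point): centre of the hole in the lid's front tab, at the tab's top face (the sprung ring stands 8 mm above it); moves with the lid; z = the lid's outward normal. Through hole 17 mm across; tab 10 mm thick, 44 mm square, its end 183 mm from the hinge axis. When shut it lies 12 mm above base_hole, on the same axis to 1 mm
- pin: locking pin, 87 mm tall, about 70 g; origin at the shank's tip, z up. Round steel shank 10 mm across, 36 mm long, tapered tip; collar 28 mm across, 5 mm thick, underside 36 mm above the tip; then a plain round wooden knob 22 mm across, 46 mm tall. It starts upright in one of the two holes of the rest, collar on the rest's top; 36 mm straight up clears it
- pin_knob (a point): centre of the pin's wooden knob, half-way up: 64 mm above the tip, 23 mm below the knob's top and 23 mm above the collar's top face; grasp it here
- pin_tip (a point): lowest point of the pin's shank; with the lid shut it lies 16 mm below base_hole when the collar meets the sprung ring, and 24 mm below when fully home (ring flush)
- rack: pin rest: plain steel block 50 x 150 x 42 mm fixed to the counter on the robot's right, origin at the underside centre, y along its length, two holes 13 mm across and 38 mm deep at y = -42 and +42 mm; one holds the pin, the other the tamper (either way round)
- tamper_head (a point): centre of the tamper's flat wooden disc, 50 mm across, 14 mm thick, in the other hole of the rest; to be left there
- bowl: steel bowl, 120 mm across, 50 mm high, bystander; origin under its centre
- jar: glass jar with a steel lid, 68 mm across, 100 mm high, bystander; origin under its centre
- bottle: green bottle, 72 mm across, 230 mm high, bystander; origin under its centre
- cup: paper cup, 64 mm across, 70 mm high, bystander; origin under its centre
- timer: flat black kitchen timer, 55 x 70 x 22 mm, bystander; origin under its centre
- roller: small upright wooden pastry roller, 52 mm across, 120 mm high with a thin handle on top, bystander; origin under its centre
- ring (a joint): travel of the sprung dark steel ring round the lid's hole (34 mm outside, 17 mm inside), m, along the lid's normal: 0 = at rest, standing 8 mm proud of the tab's top face; 0.008 = pressed flush with it (hard stop). The spring takes 3 N to start and 9 N to press flush, and always pushes back. The pin's collar bears on this ring
Things that resemble listed ones, but are neither listed nor needed, are in the scene too. What is shaped like the pin but pink or red is not meant.

How it is judged:
By the outcome, as a careful person would: the job done as asked, in the order asked, and still so for the second after the job is handed in, while the arm keeps its last pose, push and grip.
It also fails if it takes over 54 s, if anything falls off the work surface, if the arm or the gripper's body presses on something with over 40 N, if the wrist force passes 120 N, or if a joint passes its speed limit or range.

## Working session

There is one attempt and no reset: what is moved stays moved. The work goes in short steps, Python scripts to look and compute and a tool call to move; the robot and the scene stay as the last step left them, time stands still between calls to the robot, and variables do not carry over. Pictures are saved under pics/ and viewed, and the job is handed in when it is done.

Besides the shell and the picture viewer there is one more tool, called after "Call:" as name([rows], argument=value, ...), one row to a line, values as JSON. carry_out: Moves the arm, as the interface text tells. Its arguments: {"type":"object","properties":{"targets":{"type":"array","items":{"type":"array"}},"jaw":{"type":"number"},"squeeze":{"type":"number"}},"required":["targets"]}

```bash
ls; mkdir -p pics; python3 - <<'E'
from cell import env
import cv2
o=env.get_obs();print(o)
for n in("scene","side","wrist"):
    im=env.read_camera(n);cv2.imwrite(f"pics/a_{n}.png",im[:,:,::-1]);print(n,env.get_calibration(n))
E
```

```text
pics
{'time_s': 0.0, 'qpos': array([65.66614937, 18.43794306, -4.01474255, 83.17597468,  1.29590512,
       78.54058515, -3.25935109]), 'joint_velocities': array([-0.00607414, -0.00944463, -0.12548747, -0.03442956, -0.04432949,
        0.05835436,  0.07060042]), 'effort': array([-8.51415225e-04, -4.91293252e+01, -4.04530624e-01, -3.12525594e+01,
       -6.39201910e-02,  4.37994674e-02,  1.76368476e-04]), 'tool_pos': array([ 0.27586037, -0.58793878,  0.22146467]), 'tool_rot': array([-90.00695728,   0.1092112 , -64.85630177]), 'force': array([-0.84517064,  0.43201351,  0.78209773]), 'wrist_torque': array([ 0.00093005, -0.02596188, -0.0339449 ]), 'grip_width': 0.08705778555053752}
scene {'fx': 412.8442510451885, 'fy': 412.8442510451885, 'cx': 256.2911237108987, 'cy': 197.4811627541379, 'D': array([-0.06521858,  0.        ,  0.        ,  0.        ,  0.        ]), 'R': array([[ 0.55985893,  0.82855503,  0.00738472],
       [ 0.61365912, -0.40863113, -0.67560571],
       [-0.55675889,  0.38277559, -0.73722614]]), 't': array([-0.25331199, -0.3504206 ,  1.4754328 ])}
side {'fx': 476.2366706
[... 203 characters left out ...]
.00743237],
       [-0.13518221,  0.51289453, -0.8477411 ],
       [ 0.20248729, -0.82323697, -0.53035817]]), 't': array([0.53882841, 0.20185568, 1.07315361])}
wrist {'fx': 341.1236723942442, 'fy': 341.1236723942442, 'cx': 248.03122428501987, 'cy': 191.2510344977455, 'D': array([-0.10386417,  0.        ,  0.        ,  0.        ,  0.        ]), 'hand_eye': array([[ 9.99999762e-01, -3.32660781e-04, -6.03672699e-04,
         3.60777760e-04],
       [ 4.89074675e-04, -2.74685844e-01,  9.61533904e-01,
        -1.60831076e-01],
       [-4.85684964e-04, -9.61533971e-01, -2.74685616e-01,
         7.49841270e-02],
       [ 0.00000000e+00,  0.00000000e+00,  0.00000000e+00,
         1.00000000e+00]])}
```

View pics/a_scene.png

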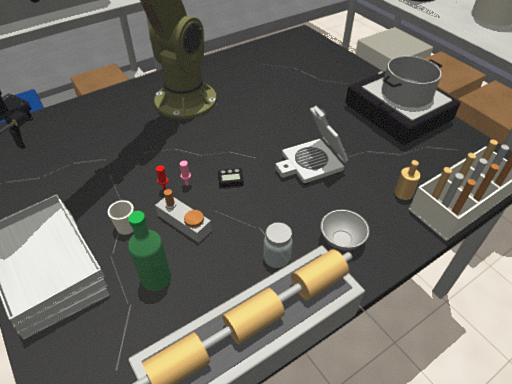

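View pics/a_side.png

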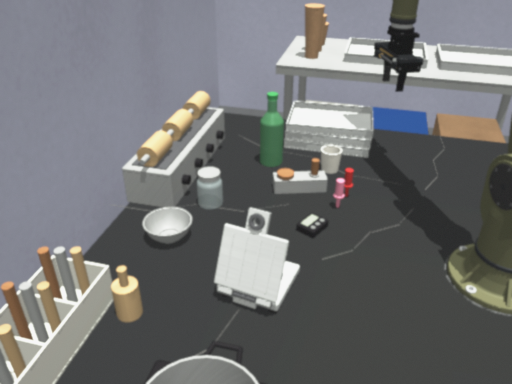

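View pics/a_wrist.png

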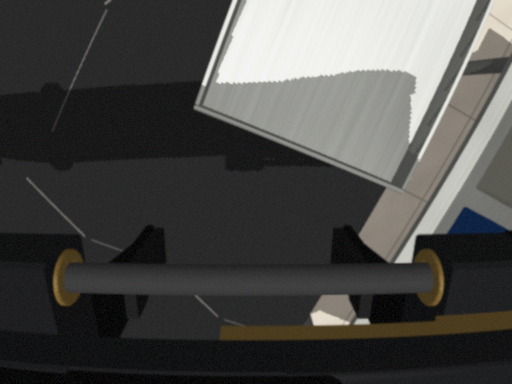

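The scene picture shows the pin's brown knob in the rest at about (169,198), with the tamper disc at (194,218). Two look-alikes stand free: red at (161,175) and pink at (185,170). The press is at (312,155) with its lid open, and its tab is at (288,168). In the side picture the brown knob is at (315,165), pink at (340,187) and red at (349,178).

```bash
cat > h.py <<'E'
from cell import env
import numpy as np, cv2
from scipy.spatial.transform import Rotation as Ro
C={n:env.get_calibration(n) for n in("scene","side","wrist")}
def K(n):
    c=C[n];return np.array([[c['fx'],0,c['cx']],[0,c['fy'],c['cy']],[0,0,1]])
def ext(n,obs=None):
    c=C[n]
    if n!='wrist': return c['R'],c['t']
    T=np.eye(4);T[:3,:3]=Ro.from_euler('xyz',obs['tool_rot'],degrees=True).as_matrix();T[:3,3]=obs['tool_pos']
    W=np.linalg.inv(T@c['hand_eye']);return W[:3,:3],W[:3,3]
def proj(n,P,obs=None):
    R,t=ext(n,obs);return cv2.projectPoints(np.asarray(P,float).reshape(-1,3),cv2.Rodrigues(R)[0],t,K(n),C[n]['D'])[0][:,0]
def norm(n,uv): return cv2.undistortPoints(np.array([[uv]],float),K(n),C[n]['D'])[0,0]
def ray(n,uv,obs=None):
    R,t=ext(n,obs);d=R.T@np.append(norm(n,uv),1);return -R.T@t,d/np.linalg.norm(d)
def onz(n,uv,z,obs=None):
    o,d=ray(n,uv,obs);return o+d*(z-o[2])/d[2]
def tri(L):
    A=np.zeros((3,3));b=np.zeros(3);rs=[ray(*l) for l in L]
    for o,d in rs:
        M=np.eye(3)-np.outer(d,d);A+=M;b+=M@o
    X=np.linalg.solve(A,b);return X,[np.linalg.norm(np.cross(X-o,d)) for o,d in rs]
E
python3 - <<'E'
from h import *
env.read_camera("scene");env.read_camera("side")
for lab in("pin_knob","pin","base_hole","lid_hole","hinge_mid","rack","tamper_head","press","lid"):
    for n in("scene","side"):
        r=env.outline_of(n,lab)
        for d in r[:4]:
            m=d['mask'];ys,xs=np.nonzero(m)
            print(lab,n,round(d['p'],2),np.round(d['xy'],1),m.sum(),(xs.min(),xs.max(),ys.min(),ys.max()) if m.any() else '')
            np.save(f"pics/m_{lab}_{n}.npy",r[0]['mask'])
print(env.get_obs()['time_s'])
for n in("scene","side"):
    im=env.read_camera(n)[:,:,::-1]
    b=(140,90,150,120) if n=='scene' else (255,130,110,90)
    cr=im[b[1]:b[1]+b[3],b[0]:b[0]+b[2]];cv2.imwrite(f"pics/c_{n}_rack.png",cv2.resize(cr,None,fx=5,fy=5,interpolation=cv2.INTER_CUBIC))
    b=(260,95,100,100) if n=='scene' else (205,195,110,120)
    cr=im[b[1]:b[1]+b[3],b[0]:b[0]+b[2]];cv2.imwrite(f"pics/c_{n}_press.png",cv2.resize(cr,None,fx=5,fy=5,interpolation=cv2.INTER_CUBIC))
E
```

```text
pin_knob scene 0.68 [157.6 171.9] 160 (np.int64(156), np.int64(166), np.int64(166), np.int64(188))
pin_knob scene 0.53 [184.7 167.5] 214 (np.int64(179), np.int64(190), np.int64(159), np.int64(185))
pin_knob scene 0.48 [172.2 200. ] 172 (np.int64(164), np.int64(175), np.int64(189), np.int64(208))
pin_knob side 0.69 [310.9 167. ] 158 (np.int64(309), np.int64(318), np.int64(159), np.int64(177))
pin_knob side 0.57 [336.4 190.5] 195 (np.int64(334), np.int64(343), np.int64(179), np.int64(206))
pin_knob side 0.49 [347.9 183.2] 186 (np.int64(344), np.int64(353), np.int64(169), np.int64(195))
pin scene 0.67 [168.8 197.8] 182 (np.int64(164), np.int64(175), np.int64(189), np.int64(208))
pin scene 0.67 [185.3 174.1] 178 (np.int64(180), np.int64(190), np.int64(162), np.int64(184))
pin scene 0.55 [163.9 175.7] 189 (np.int64(156), np.int64(167), np.int64(166), np.int64(190))
pin scene 0.53 [277.5 246.2] 1079 (np.int64(264), np.int64(292), np.int64(224), np.int64(267))
pin side 0.58 [347.7 181.1] 203 (np.int64(344), np.int64(352), np.int64(169), np.int64(196))
pin side 0.56 [315.3 167.3] 157 (np.int
[... 1309 characters left out ...]
int64(178))
tamper_head scene 0.61 [409.3 180.8] 651 (np.int64(395), np.int64(419), np.int64(159), np.int64(200))
tamper_head scene 0.6 [193.6 220.5] 261 (np.int64(184), np.int64(202), np.int64(211), np.int64(227))
tamper_head side 0.58 [286.4 173.4] 167 (np.int64(277), np.int64(293), np.int64(169), np.int64(180))
press scene 0.8 [315.  158.6] 2639 (np.int64(276), np.int64(346), np.int64(106), np.int64(184))
press side 0.69 [256.9 268.4] 5642 (np.int64(214), np.int64(298), np.int64(208), np.int64(312))
lid scene 0.58 [327.3 132.1] 681 (np.int64(312), np.int64(346), np.int64(106), np.int64(164))
lid side 0.64 [250.5 261.7] 4793 (np.int64(214), np.int64(287), np.int64(208), np.int64(307))
1.15
```

View pics/c_scene_rack.png

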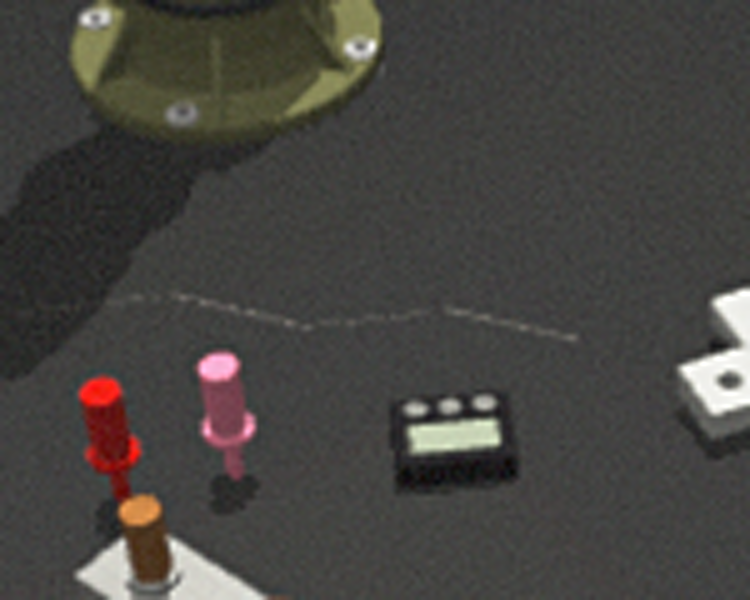

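View pics/c_scene_press.png

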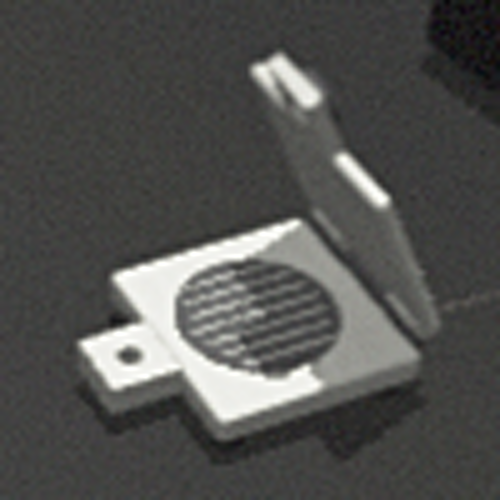

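View pics/c_side_press.png

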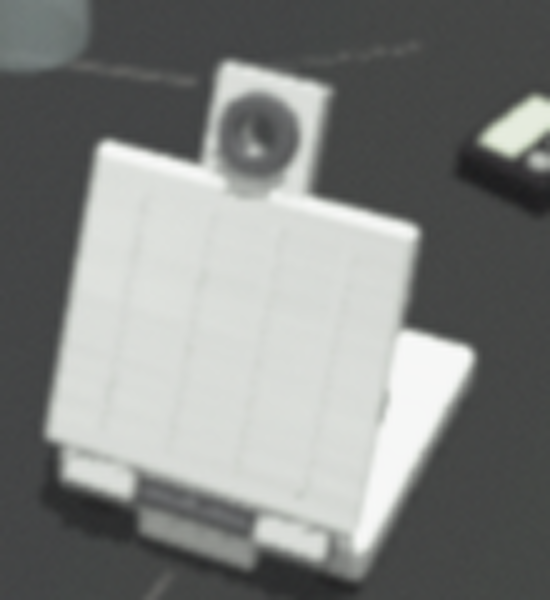

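View pics/c_side_rack.png

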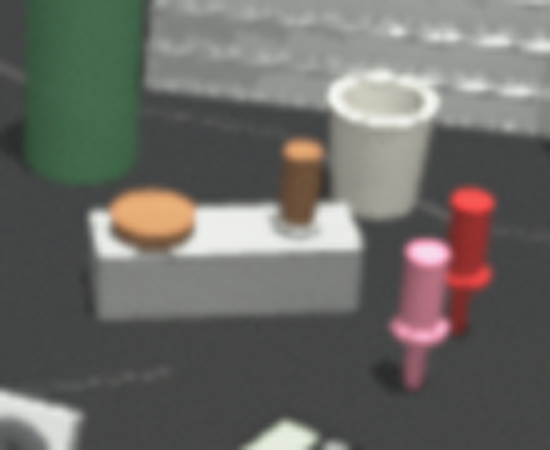

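```bash
python3 - <<'E'
from h import *
f=lambda c,b:(c[0]/5-.4+b[0],c[1]/5-.4+b[1])
S=(260,95)
X,e=tri([("scene",f((142,508),(140,90))),("side",f((303,150),(255,130)))]);print("knobtop",X,e)
print(onz("scene",f((142,508),(140,90)),.093),onz("side",f((303,150),(255,130)),.093))
# tamper
print("tamper disc side, z?",onz("side",f((152,210),(255,130)),.06),onz("scene",(194,217),.06))
bh=onz("scene",f((130,354),S),.032);print("basehole",bh)
for c in [(115,270),(305,220),(418,352),(218,425),(80,345),(120,400)]:
    print(c,onz("scene",f(c,S),.032))
# fit press pose to silhouettes: unknown x,y,yaw,q using points
from scipy.optimize import least_squares
def model(p):
    x,y,th,q=p  # base hole at x,y ; press x axis dir th
    ex=np.array([np.cos(th),np.sin(th),0]);ey=np.array([-np.sin(th),np.cos(th),0]);ez=np.array([0,0,1.])
    B=np.array([x,y,.032]);H=B+.162*ex
    lid=lambda d,w,h:H+ex*(-d*np.cos(q)+h*np.sin(q))+ey*w+ez*(d*np.sin(q)+h*np.cos(q))
    return B,H,ex,ey,lid
Ls=(205,195)
def res(p):
    B,H,ex,ey,lid=model(p)
    r=[]
    r.append(proj("scene",B)[0]-f((130,354),S))
    # lid ring (top of ring, 8 above) 
    r.append(proj("side",lid(.162,0,.020))[0]-f((257,136),Ls))
    # lid outer corners on side picture: far left (105,147): ; right (418,230) top face d=139 w=±70
    a=lid(.139,.07,.012);b=lid(.139,-.07,.012)
    ua,ub=proj("side",a)[0],proj("side",b)[0]
    if ua[0]>ub[0]: ua,ub=ub,ua
    r.append(ua-f((98,152),Ls)); r.append(ub-f((416,240),Ls))
    return np.concatenate(r)
best=None
for th in np.arange(0,6.3,.5):
    s=least_squares(res,[bh[0],bh[1],th,1.0])
    if best is None or s.cost<best.cost: best=s
print(best.x,np.degrees(best.x[2]),best.cost,best.fun.round(1))
B,H,ex,ey,lid=model(best.x);print("B",B,"H",H,"ringtop",lid(.162,0,.02),"tabend",lid(.183,0,.012))
for n in("scene","side"):
    im=env.read_camera(n)[:,:,::-1].copy()
    im=cv2.resize(im,None,fx=1.5,fy=1.5)
    P=[B,H]+[lid(d,w,.012) for d,w in((.011,.07),(.011,-.07),(.139,-.07),(.139,.07),(.183,.022),(.183,-.022),(.162,0))]+[H-ex*d+ey*w for d,w in((.139,.07),(.139,-.07),(.183,.022),(.183,-.022))]
    for u in proj(n,P): cv2.circle(im,tuple(int(v) for v in np.round(u*1.5+.25)),2,(0,0,255),-1)
    cv2.imwrite(f"pics/d_{n}.png",im)
E
```

```text
knobtop [ 0.46446889 -0.27813564  0.09469726] [np.float64(0.00023930038372640215), np.float64(0.00023930038372647384)]
[ 0.46256834 -0.27769669  0.093     ] [ 0.46496342 -0.28093516  0.093     ]
tamper disc side, z? [ 0.54448907 -0.24871049  0.06      ] [ 0.54811158 -0.25290249  0.06      ]
basehole [0.50079149 0.06993003 0.032     ]
(115, 270) [0.43607388 0.10704074 0.032     ]
(305, 220) [0.46319338 0.23451064 0.032     ]
(418, 352) [0.5925144 0.2117435 0.032    ]
(218, 425) [0.57502298 0.07624683 0.032     ]
(80, 345) [0.47847686 0.05017279 0.032     ]
(120, 400) [0.52831006 0.04222183 0.032     ]
[0.5005983  0.0708421  1.39230789 1.12183904] 79.7733657880021 0.6431139695952487 [ 0.2 -0.2 -0.1  0.6 -0.2 -0.7  0.4 -0.2]
B [0.5005983 0.0708421 0.032    ] H [0.52936014 0.23026843 0.032     ] ringtop [0.5200757  0.17880495 0.18662635] tabend [0.5171779  0.1627425  0.20207305]
```

View pics/d_scene.png

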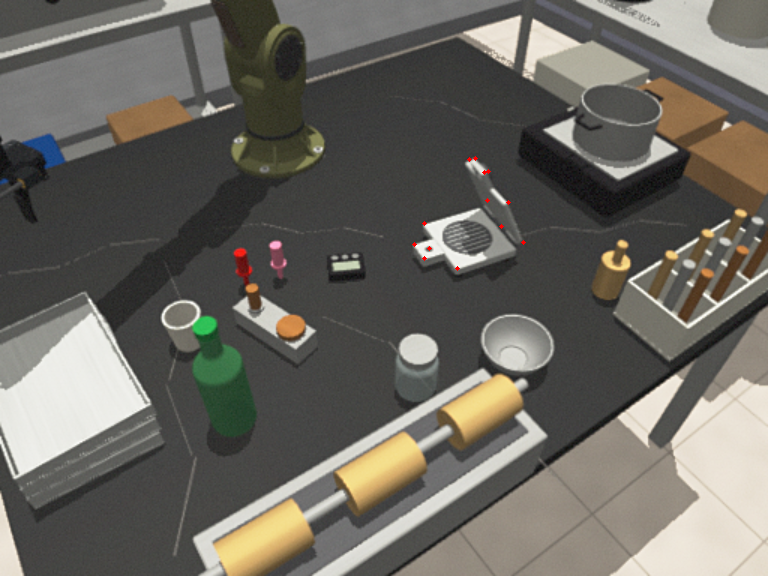

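View pics/d_side.png

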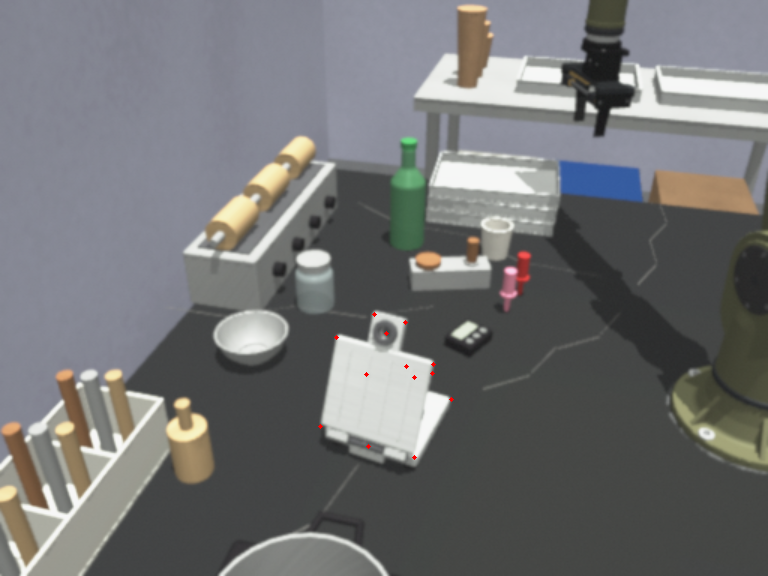

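The fit holds up: the overlaid model corners lie on the press edges in both views, and q is about 1.12. Candidates for the pin are brown (168,198), red (161,175), pink (185,170), and the tamper disc (194,218) as the other part in the rest. I choose the brown one in the rest's hole, as the crops confirm. Next I check clearances and plan the path.

```bash
cat >> h.py <<'E'
def T(obs=None):
    o=obs or env.get_obs();return np.array(o['tool_pos']),Ro.from_euler('xyz',o['tool_rot'],degrees=True)
def plan(wps,step=45,turn=8,p0=None,R0=None):
    """wps: list of (xyz, yaw); prints rows"""
    p,R=T() if p0 is None else (p0,R0)
    rows=[]
    for X,yaw in wps:
        X=np.array(X);Rt=Ro.from_euler('xyz',[-90,0,yaw],degrees=True)
        rv=(R.inv()*Rt).as_rotvec(degrees=True)
        n=int(max(1,np.ceil(np.linalg.norm(X-p)*1000/step),np.ceil(np.linalg.norm(rv)/turn)))
        pp=p.copy();
        for i in range(1,n+1):
            t=p+(X-p)*i/n
            d=np.round(R.apply(t-pp,inverse=True)*1000,1)
            r=np.round((R.inv()*Rt).as_rotvec(degrees=True)/(n-i+1),2)
            rows.append([d.tolist(),r.tolist()])
            pp=pp+R.apply(d/1000);R=R*Ro.from_rotvec(r,degrees=True)
        p=pp
    for i,r in enumerate(rows): print(i,str(r)+",")
    print(len(rows),"end",p.round(4),R.as_euler('xyz',degrees=True).round(1))
    return p,R
E
python3 - <<'E'
from h import *
f=lambda c,b:(c[0]/5-.4+b[0],c[1]/5-.4+b[1])
for nm,a,b in(("red top",f((101,390),(140,90)),f((472,200),(255,130))),("pink top",f((218,366),(140,90)),f((427,250),(255,130)))):
    print(nm,tri([("scene",a),("side",b)]))
print("cup rim",onz("scene",(121,211),.07),onz("side",(332,152),.07),"bottle cap",tri([("scene",(138,216)),("side",(272,97))]), "jar",onz("scene",(279,231),.1),"timer",onz("scene",(231,174),.022))
th=np.radians(79.77);q=1.122;B=np.array([.5006,.0708,.032]);ex=np.array([np.cos(th),np.sin(th),0]);H=B+.162*ex;ez=np.array([0,0,1])
lid=lambda d,h,q:H+ex*(-d*np.cos(q)+h*np.sin(q))+ez*(d*np.sin(q)+h*np.cos(q))
a=lid(.13,.045,q);print(a)
up=a.copy();up[2]=.30
plan([((.42,-.35,.30),-45),((.50,-.1,.32),-25),((up[0]+.01,up[1]+.02,.30),-10),(tuple(a),-10)])
E
```

```text
red top (array([ 0.36693888, -0.25641119,  0.08848419]), [np.float64(0.0003468827051585176), np.float64(0.0003468827051584684)])
pink top (array([ 0.38536926, -0.1952634 ,  0.08886126]), [np.float64(0.00028175888072640257), np.float64(0.00028175888072632424)])
cup rim [ 0.43721379 -0.39962694  0.07      ] [ 0.42760592 -0.38452539  0.07      ] bottle cap (array([ 0.61719219, -0.39467523,  0.22369253]), [np.float64(0.0025126128613322495), np.float64(0.002512612861332085)]) jar [ 0.72559344 -0.12228177  0.1       ] timer [ 0.43449724 -0.07595469  0.022     ]
[0.5265543  0.21461586 0.16865076]
0 [[-22.1, -11.1, 33.1], [0.0, -2.84, 0.0]],
1 [[-20.4, -11.0, 34.1], [0.0, -2.84, 0.0]],
2 [[-18.8, -11.1, 35.1], [0.0, -2.84, 0.0]],
3 [[-16.9, -11.1, 36.0], [0.0, -2.84, 0.0]],
4 [[-15.2, -11.0, 36.8], [0.0, -2.83, 0.0]],
5 [[-13.3, -11.1, 37.5], [0.0, -2.84, 0.0]],
6 [[-11.4, -11.0, 38.1], [0.01, -2.83, 0.0]],
7 [[-20.0, -3.3, 38.9], [-0.0, -3.33, 0.0]],
8 [[-17.8, -3.4, 40.0], [-0.0, -3.33, 0.0]],
9 [[-15.4, -3.3, 40.9], [-0.0, -3.34, 0.0]],
10 [[-13.0, -3.4, 41.8], [-0.0, -3.33, 0.0]],
11 [[-10.5, -3.3, 42.5], [-0.0, -3.34, 0.0]],
12 [[-8.1, -3.3, 43.0], [-0.0, -3.33, 0.0]],
13 [[-13.5, 2.5, 39.8], [-0.0, -1.88, 0.0]],
14 [[-12.2, 2.5, 40.3], [-0.0, -1.87, 0.0]],
15 [[-10.9, 2.5, 40.6], [-0.0, -1.88, 0.0]],
16 [[-9.6, 2.5, 41.0], [-0.0, -1.87, 0.0]],
17 [[-8.2, 2.5, 41.3], [-0.0, -1.88, 0.0]],
18 [[-6.9, 2.5, 41.5], [-0.0, -1.87, 0.0]],
19 [[-5.5, 2.5, 41.7], [-0.0, -1.88, 0.0]],
20 [[-4.1, 2.5, 41.9], [-0.0, -1.87, 0.0]],
21 [[-2.1, 43.8, -7.2], [-0.0, -0.0, 0.0]],
22 [[-2.2, 43.7, -7.1], [-0.0, -0.0, 0.0]],
23 [[-2.1, 43.8, -7.2], [-0.0, -0.0, 0.0]],
24 end [0.5265 0.2146 0.1687] [-90.  -0. -10.]
```

Call:
carry_out([
  [[-22,-11,33],[0,-2.84,0]],
  [[-20,-11,34],[0,-2.84,0]],
  [[-19,-11,35],[0,-2.84,0]],
  [[-17,-11,36],[0,-2.84,0]],
  [[-15,-11,37],[0,-2.84,0]],
  [[-13,-11,37.5],[0,-2.84,0]],
  [[-11.5,-11,38],[0,-2.84,0]],
  [[-20,-3.3,39],[0,-3.33,0]],
  [[-18,-3.4,40],[0,-3.33,0]],
  [[-15.5,-3.3,41],[0,-3.33,0]],
  [[-13,-3.4,42],[0,-3.33,0]],
  [[-10.5,-3.3,42.5],[0,-3.33,0]],
], jaw=0)

```text
time_s: 2.55
tool_pos: [0.4871, -0.1399, 0.3167]
tool_rot: [-90.0, -0.1, -28.2]
force: [0.4, 0.0, 1.5]
grip_width: 0.0026
```

Call:
carry_out([
  [[-8,-3.3,43],[0,-3.33,0]],
  [[-13.5,2.5,40],[0,-1.88,0]],
  [[-12,2.5,40],[0,-1.88,0]],
  [[-11,2.5,40.6],[0,-1.88,0]],
  [[-9.6,2.5,41],[0,-1.88,0]],
  [[-8.2,2.5,41],[0,-1.88,0]],
  [[-7,2.5,41.5],[0,-1.88,0]],
  [[-5.5,2.5,41.7],[0,-1.88,0]],
  [[-4,2.5,42],[0,-1.88,0]],
  [[0,0,0],[0,0,0]],
])

```text
time_s: 3.55
tool_pos: [0.5344, 0.2417, 0.2991]
tool_rot: [-89.7, 0.2, -9.3]
force: [0.3, 0.7, -0.0]
grip_width: 0.0004
```

```bash
python3 - <<'E'
from h import *
o=env.get_obs();print(o['time_s'],o['tool_pos'],o['tool_rot'],o['force'])
im=env.read_camera("wrist");cv2.imwrite("pics/e_w.png",im[:,:,::-1])
E
```

```text
3.55 [0.53435981 0.24168156 0.2990786 ] [-89.74437563   0.1534165   -9.33491847] [ 0.33104086  0.68966587 -0.03989135]
```

View pics/e_w.png

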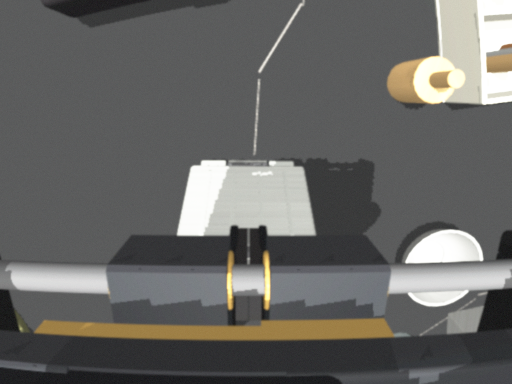

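The wrist picture shows the lid's outer face at (247,195), centred under the closed fingers at (248,280). The bowl is at (443,265), well clear. Next I descend behind the lid and sweep it down.

```bash
python3 - <<'E'
from h import *
th=np.radians(79.77);B=np.array([.5006,.0708,.032]);ex=np.array([np.cos(th),np.sin(th),0]);H=B+.162*ex;ez=np.array([0,0,1])
lid=lambda d,h,q:H+ex*(-d*np.cos(q)+h*np.sin(q))+ez*(d*np.sin(q)+h*np.cos(q))
W=[(lid(.13,.045,1.12),-10),(lid(.13,.022,1.1),-10)]
for q in np.arange(1.0,-.01,-.1): W.append((lid(.13,.012+.008*np.sin(q),q),-10))
plan(W)
E
```

```text
0 [[-1.5, 43.5, -8.3], [-0.03, 0.14, -0.03]],
1 [[-1.5, 43.5, -8.4], [-0.03, 0.14, -0.03]],
2 [[-1.5, 43.5, -8.3], [-0.03, 0.14, -0.04]],
3 [[-0.1, 10.8, -23.2], [-0.0, 0.0, 0.0]],
4 [[-0.1, 6.3, -15.1], [-0.0, 0.0, 0.0]],
5 [[-0.0, 6.4, -12.0], [-0.0, 0.0, 0.0]],
6 [[-0.1, 7.5, -11.4], [-0.0, 0.0, 0.0]],
7 [[-0.0, 8.8, -10.5], [-0.0, 0.0, 0.0]],
8 [[-0.0, 9.8, -9.6], [-0.0, 0.0, 0.0]],
9 [[-0.1, 10.8, -8.5], [-0.0, 0.0, 0.0]],
10 [[-0.0, 11.7, -7.4], [-0.0, 0.0, 0.0]],
11 [[-0.0, 12.4, -6.1], [-0.0, 0.0, 0.0]],
12 [[-0.1, 13.0, -4.7], [-0.0, 0.0, 0.0]],
13 [[0.0, 13.4, -3.4], [-0.0, 0.0, 0.0]],
14 [[0.0, 13.8, -1.9], [-0.0, 0.0, 0.0]],
15 end [0.5063 0.1023 0.044 ] [-90.  -0. -10.]
```

Call:
carry_out([
  [[-1.5,43.5,-8.3],[0,0.14,0]],
  [[-1.5,43.5,-8.3],[0,0.14,0]],
  [[-1.5,43.5,-8.3],[0,0.14,0]],
  [[0,0,0],[0,0,0]],
  [[0,11,-12],[0,0,0]],
  [[0,0,-11],[0,0,0]],
  [[0,6,-15],[0,0,0]],
  [[0,6.4,-12],[0,0,0]],
])

```text
time_s: 4.4
tool_pos: [0.5203, 0.1614, 0.1477]
tool_rot: [-89.9, -0.2, -10.4]
force: [1.8, 3.9, -3.5]
grip_width: 0.0003
```

Call:
carry_out([
  [[0,7.5,-11.5],[0,0,0]],
  [[0,9,-10.5],[0,0,0]],
  [[0,10,-9.5],[0,0,0]],
  [[0,11,-8.5],[0,0,0]],
  [[0,11.5,-7.5],[0,0,0]],
  [[0,12.5,-6],[0,0,0]],
  [[0,13,-4.5],[0,0,0]],
  [[0,6,-1.5],[0,0,0]],
  [[0,0,0],[0,0,0]],
])

```text
time_s: 5.3
tool_pos: [0.5066, 0.1021, 0.0636]
tool_rot: [-90.1, 0.2, -10.4]
force: [0.1, -0.1, -0.6]
grip_width: 0.0004
```

```bash
python3 - <<'E'
from h import *
o=env.get_obs();print(o['time_s'],o['tool_pos'],o['tool_rot'],o['force'])
im=env.read_camera("side")[:,:,::-1]
cv2.imwrite("pics/f_s.png",cv2.resize(im[150:340,180:400],None,fx=3,fy=3,interpolation=cv2.INTER_CUBIC))
E
```

```text
5.3 [0.50663935 0.10213814 0.06361077] [-90.08293491   0.19452932 -10.384706  ] [ 0.09884503 -0.10849363 -0.55586217]
```

View pics/f_s.png

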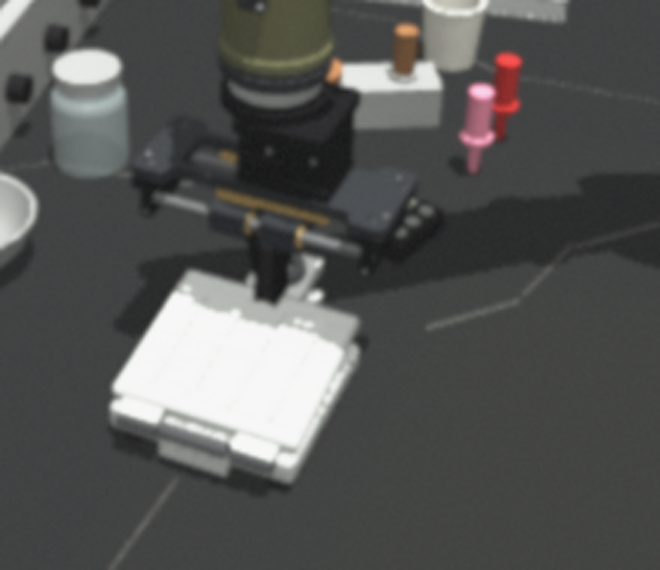

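The picture shows the lid nearly shut, with the fingertips at about (270,290) in the crop on its front edge. I press straight down to the stop.

Call:
carry_out([
  [[0,7,0],[0,0,0]],
  [[0,7,0],[0,0,0]],
  [[0,5,0],[0,0,0]],
  [[0,2,0],[0,0,0]],
  [[0,0,0],[0,0,0]],
])

```text
time_s: 5.85
tool_pos: [0.5078, 0.1028, 0.0444]
tool_rot: [-90.1, 0.0, -10.4]
force: [-1.3, -1.5, 5.3]
grip_width: 0.0006
```

Call:
carry_out([
  [[0,1.5,0],[0,0,0]],
  [[0,1,0],[0,0,0]],
  [[0,0,0],[0,0,0]],
])

```text
time_s: 6.15
tool_pos: [0.5079, 0.1028, 0.0442]
tool_rot: [-90.1, 0.0, -10.4]
force: [-8.4, -2.3, 23.3]
grip_width: 0.0003
```

The lid is at its stop: 0.2 mm of travel for 18 N more. Next I lift and retreat to a viewpoint where the wrist camera sees the tab.

```bash
python3 - <<'E'
from h import *
plan([((.5078,.1028,.13),-10),((.49,-.01,.20),-10)])
E
```

```text
0 [[-0.1, -42.9, -0.1], [0.07, -0.19, -0.02]],
1 [[-0.1, -42.9, -0.0], [0.08, -0.18, -0.03]],
2 [[0.7, -23.3, -38.1], [-0.0, -0.0, 0.0]],
3 [[0.7, -23.4, -38.0], [-0.0, -0.0, 0.0]],
4 [[0.7, -23.3, -38.1], [-0.0, -0.0, 0.0]],
5 end [ 0.49 -0.01  0.2 ] [-90.  -0. -10.]
```

Call:
carry_out([
  [[0,-43,0],[0,0,0]],
  [[0,-43,0],[0,0,0]],
  [[0.7,-23,-38],[0,0,0]],
  [[0.7,-23,-38],[0,0,0]],
  [[0.7,-23,-38],[0,0,0]],
  [[0,0,0],[0,0,0]],
  [[0,0,0],[0,0,0]],
])

```text
time_s: 6.85
tool_pos: [0.4898, -0.0103, 0.197]
tool_rot: [-90.0, -0.1, -10.5]
force: [0.6, 0.8, -0.1]
grip_width: 0.0007
```

```bash
python3 - <<'E'
from h import *
o=env.get_obs();print(o['time_s'],o['tool_pos'],o['tool_rot'],o['joint_velocities'].round(1))
im=env.read_camera("wrist");cv2.imwrite("pics/g_w.png",im[:,:,::-1])
np.save("pics/g_obs.npy",np.r_[o['tool_pos'],o['tool_rot']])
side=env.read_camera("side")
sc=env.read_camera("scene")
S=np.hstack([cv2.resize(sc[120:210,260:360],None,fx=4,fy=4,interpolation=cv2.INTER_CUBIC),cv2.resize(side[210:300,210:310],None,fx=4,fy=4,interpolation=cv2.INTER_CUBIC)])
cv2.imwrite("pics/g_ss.png",S[:,:,::-1])
print(proj("wrist",[[.5006,.0708,.052]],o))
E
```

```text
6.85 [ 0.48982337 -0.01034419  0.19696978] [-9.00045032e+01 -6.30002138e-02 -1.05115227e+01] [-1.5  1.2 -2.2  1.1 -0.5 -0.1 -0.1]
[[243.10125591  86.56564211]]
```

View pics/g_w.png

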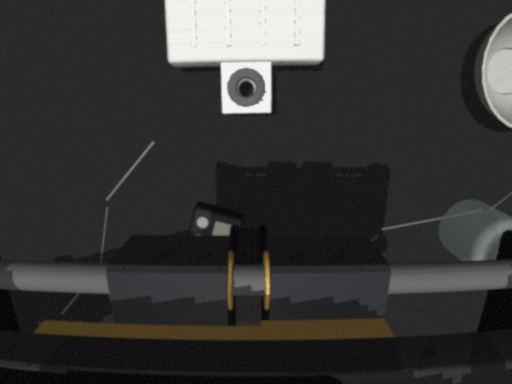

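View pics/g_ss.png

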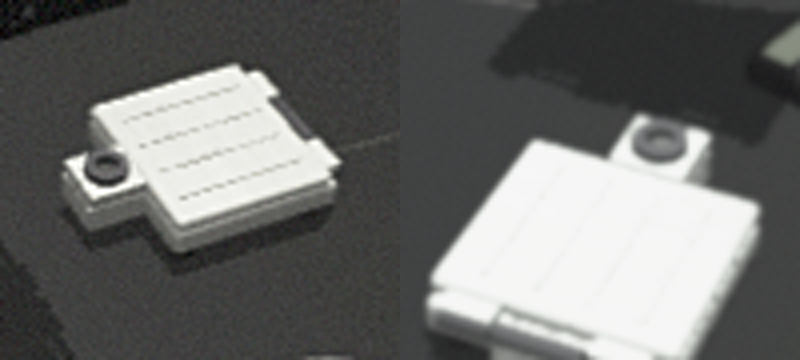

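The wrist picture shows the lid shut and the ring at (246,87), 3 px right of the prediction. In the stacked crops the ring is at scene (286,162) and side (275,245). I fit the ring in all three.

```bash
python3 - <<'E'
from h import *
w=cv2.imread("pics/g_w.png");a=np.load("pics/g_obs.npy");o=dict(tool_pos=a[:3],tool_rot=a[3:])
cr=cv2.resize(w[55:120,210:285],None,fx=8,fy=8,interpolation=cv2.INTER_CUBIC);cv2.imwrite("pics/g_crop.png",cr)
g=cv2.cvtColor(w,cv2.COLOR_BGR2GRAY)[66:110,224:269]
_,t=cv2.threshold(g,0,255,cv2.THRESH_BINARY_INV+cv2.THRESH_OTSU)
n,l,st,ce=cv2.connectedComponentsWithStats(t)
best=max((c for c in range(1,n)),key=lambda c:st[c,4]);uv=ce[best]+[224,66];print("ring px",uv,st[best])
s1=(105/4-.375+260,168/4-.375+120);s2=(260/4-.375+210,140/4-.375+210)
print(onz("wrist",uv,.052,o),onz("scene",s1,.052),onz("side",s2,.052))
print(tri([("wrist",uv,o),("scene",s1),("side",s2)]))
# tab direction: tab edges in wrist at z=.044
for p in((222,112),(271,112),(168,65),(324,64)): print(p,onz("wrist",p,.044,o))
E
```

```text
ring px [245.87347295  87.02879581] [   3    2   38   39 1146]
[0.5028875  0.06997556 0.052     ] [0.50506712 0.06623408 0.052     ] [0.50304045 0.07188141 0.052     ]
(array([0.50305777, 0.06909622, 0.04941083]), [np.float64(0.0009517463664629702), np.float64(0.0009729159074833789), np.float64(0.0006237279092865705)])
(222, 112) [0.4776683  0.05260129 0.044     ]
(271, 112) [0.52113744 0.04450208 0.044     ]
(168, 65) [0.43896577 0.10190469 0.044     ]
(324, 64) [0.5742796  0.07754158 0.044     ]
```

View pics/g_crop.png

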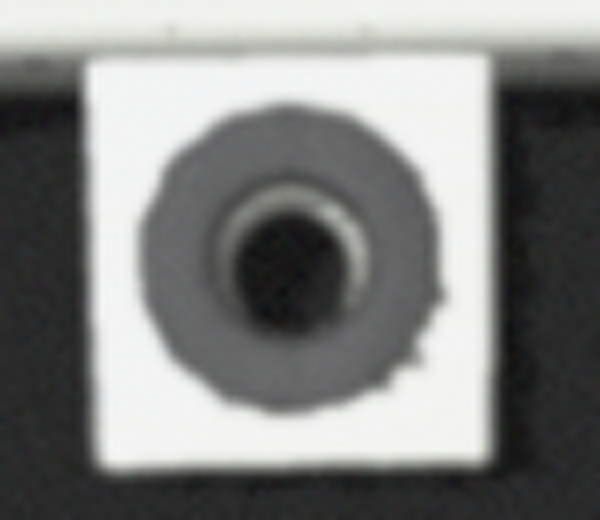

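```bash
python3 - <<'E'
from h import *
plan([((.40,-.30,.20),-71)])
E
```

```text
0 [[-4.5, -0.5, -37.9], [0.0, 7.6, -0.01]],
1 [[0.6, -0.6, -38.1], [0.0, 7.6, -0.01]],
2 [[5.6, -0.5, -37.8], [0.0, 7.59, -0.01]],
3 [[10.5, -0.6, -36.7], [0.0, 7.6, -0.01]],
4 [[15.3, -0.5, -34.9], [0.01, 7.59, -0.01]],
5 [[19.8, -0.5, -32.6], [0.01, 7.6, -0.01]],
6 [[23.9, -0.6, -29.8], [0.0, 7.59, -0.02]],
7 [[27.7, -0.5, -26.3], [0.01, 7.6, -0.01]],
8 end [ 0.4    -0.3001  0.2   ] [-90.   0. -71.]
```

Call:
carry_out([
  [[-4.5,-0.5,-38],[0,7.6,0]],
  [[0.6,-0.5,-38],[0,7.6,0]],
  [[5.6,-0.5,-38],[0,7.6,0]],
  [[10.5,-0.5,-36.7],[0,7.6,0]],
  [[15.3,-0.5,-35],[0,7.6,0]],
  [[20,-0.5,-32.6],[0,7.6,0]],
  [[24,-0.5,-30],[0,7.6,0]],
  [[27.7,-0.5,-26.3],[0,7.6,0]],
  [[0,0,0],[0,0,0]],
  [[0,0,0],[0,0,0]],
  [[0,0,0],[0,0,0]],
], jaw=0.6)

```text
time_s: 8.1
tool_pos: [0.4005, -0.2999, 0.2]
tool_rot: [-90.0, 0.1, -70.9]
force: [0.0, 0.1, -0.0]
grip_width: 0.0523
```

```bash
python3 - <<'E'
from h import *
o=env.get_obs();print(o['time_s'],o['tool_pos'],o['tool_rot'],o['joint_velocities'].round(1),o['grip_width'])
im=env.read_camera("wrist");cv2.imwrite("pics/i_w.png",im[:,:,::-1])
np.save("pics/i_obs.npy",np.r_[o['tool_pos'],o['tool_rot']])
u=proj("wrist",[[.4636,-.279,.093],[.4636,-.279,.047]],o);print(u)
x,y=np.clip(u[0].astype(int)-[50,50],0,None)
cv2.imwrite("pics/i_crop.png",cv2.resize(im[y:y+100,x:x+100,::-1],None,fx=6,fy=6,interpolation=cv2.INTER_CUBIC));print(x,y)
E
```

```text
8.1 [ 0.40053203 -0.29992205  0.20001847] [-9.00042993e+01  8.59468398e-02 -7.09430892e+01] [-0.3 -0.6 -0.2  0.1  0.2  0.   0. ] 0.05225968377769126
[[248.9735397  106.04677809]
 [248.93878781 104.37509113]]
198 56
```

View pics/i_w.png

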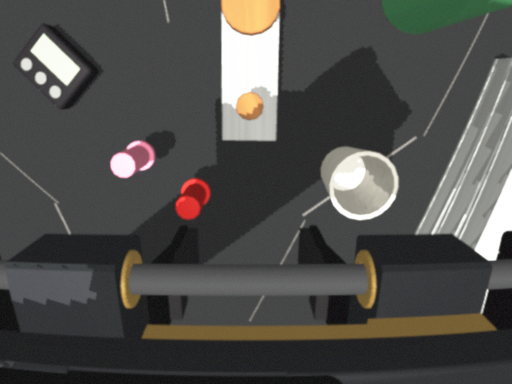

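View pics/i_crop.png

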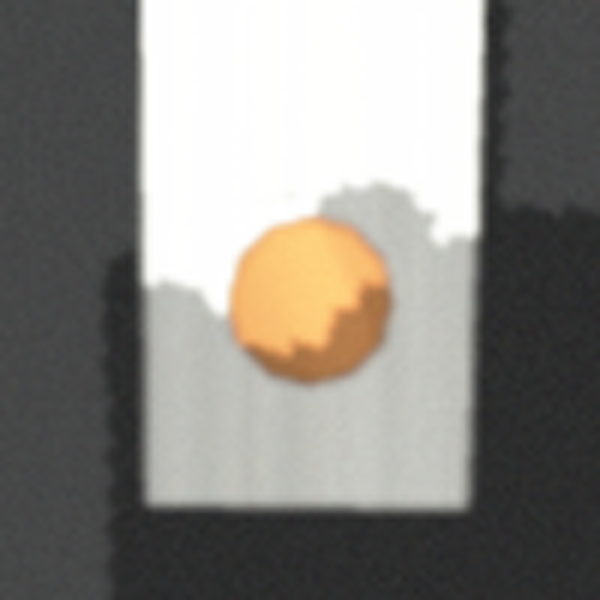

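The wrist picture shows the pin's orange-brown knob at (249,106) in the rest and the tamper disc at (250,5). The red look-alike is at (192,200), the pink one at (130,160) and the cup at (360,185). The crop confirms a plain wooden knob exactly where I predicted it.

```bash
python3 - <<'E'
from h import *
a=np.load("pics/i_obs.npy");o=dict(tool_pos=a[:3],tool_rot=a[3:])
print(onz("wrist",(249.4,105.6),.093,o))
X,e=tri([("wrist",(249.4,105.6),o),("scene",(168.0,191.2)),("side",(315.2,159.6))]);print(X,e)
P=(.4638,-.2790)
plan([((*P,.15),-71),((*P,.0535),-71)])
E
```

```text
[ 0.46402471 -0.27919836  0.093     ]
[ 0.46433071 -0.27861485  0.09456064] [np.float64(0.0006224113272154557), np.float64(0.00046557179279923345), np.float64(0.00045009951078883487)]
0 [[0.4, 25.1, 33.3], [0.0, 0.03, -0.03]],
1 [[0.5, 25.1, 33.4], [0.01, 0.03, -0.03]],
2 [[-0.0, 32.2, -0.0], [-0.0, 0.0, 0.0]],
3 [[-0.0, 32.1, -0.0], [-0.0, 0.0, 0.0]],
4 [[-0.0, 32.2, -0.1], [-0.0, 0.0, 0.0]],
5 end [ 0.4638 -0.2791  0.0535] [-90.  -0. -71.]
```

Call:
carry_out([
  [[0.5,25,33.5],[0,0,0]],
  [[0.5,25,33.5],[0,0,0]],
  [[0,32,0],[0,0,0]],
  [[0,32,0],[0,0,0]],
  [[0,20,0],[0,0,0]],
  [[0,10,0],[0,0,0]],
  [[0,4,0],[0,0,0]],
  [[0,0,0],[0,0,0]],
])

```text
time_s: 8.95
tool_pos: [0.4638, -0.281, 0.0531]
tool_rot: [-90.0, -0.0, -71.1]
force: [-0.4, -0.0, 0.7]
grip_width: 0.0518
```

Call:
carry_out([
  [[-1.8,1,0],[0,0,0]],
  [[0,0,0],[0,0,0]],
])

```text
time_s: 9.15
tool_pos: [0.4633, -0.2798, 0.0527]
tool_rot: [-89.9, -0.1, -71.2]
force: [-0.5, -0.7, 0.8]
grip_width: 0.0525
```

Call:
carry_out([
  [[0,0,0],[0,0,0]],
  [[0,0,0],[0,0,0]],
  [[0,0,0],[0,0,0]],
  [[0,0,0],[0,0,0]],
  [[0,0,0],[0,0,0]],
], jaw=0, squeeze=45)

```text
time_s: 9.65
tool_pos: [0.4627, -0.2797, 0.0517]
tool_rot: [-90.0, -0.0, -71.2]
force: [-0.9, -0.6, 0.5]
grip_width: 0.0213
```

Call:
carry_out([
  [[0,-10,0],[0,0,0]],
  [[0,-20,0],[0,0,0]],
  [[0,-25,0],[0,0,0]],
  [[0,-30,0],[0,0,0]],
  [[0,-35,0],[0,0,0]],
  [[0,-10,0],[0,0,0]],
  [[0,0,0],[0,0,0]],
])

```text
time_s: 10.35
tool_pos: [0.4638, -0.2802, 0.1838]
tool_rot: [-89.9, -0.2, -71.2]
force: [0.1, -1.1, -1.6]
grip_width: 0.0211
```

```bash
python3 - <<'E'
from h import *
o=env.get_obs();print(o['time_s'],o['tool_pos'],o['tool_rot'],o['grip_width'],o['force'])
im=env.read_camera("side");im2=env.read_camera("scene")
p=o['tool_pos'];out=[]
for n,i in(("scene",im2),("side",im)):
    u=proj(n,p)[0].astype(int);print(n,u)
    out.append(cv2.resize(i[u[1]-50:u[1]+50,u[0]-50:u[0]+50],None,fx=4,fy=4,interpolation=cv2.INTER_CUBIC))
cv2.imwrite("pics/j.png",np.hstack(out)[:,:,::-1])
plan([((.47,-.15,.19),-45),((.50,.068,.15),-10)])
E
```

```text
10.35 [ 0.46379952 -0.28022538  0.18375118] [-89.87088213  -0.19663081 -71.17671693] 0.021089576061928416 [ 0.12489459 -1.12562854 -1.55506323]
scene [161 165]
side [317 130]
0 [[-30.0, -2.3, 12.3], [0.01, -6.55, -0.02]],
1 [[-28.3, -2.4, 15.7], [0.01, -6.54, -0.02]],
2 [[-26.4, -2.3, 18.8], [0.01, -6.55, -0.02]],
3 [[-24.1, -2.4, 21.6], [0.02, -6.54, -0.02]],
4 [[-26.6, 8.0, 35.1], [-0.0, -7.0, -0.0]],
5 [[-22.1, 8.0, 38.0], [-0.0, -7.0, -0.0]],
6 [[-17.3, 8.0, 40.5], [-0.0, -7.0, -0.0]],
7 [[-12.3, 8.0, 42.3], [-0.0, -7.0, -0.0]],
8 [[-7.0, 8.1, 43.4], [-0.0, -7.0, -0.0]],
9 end [0.5   0.068 0.15 ] [-90.   0. -10.]
```

View pics/j.png

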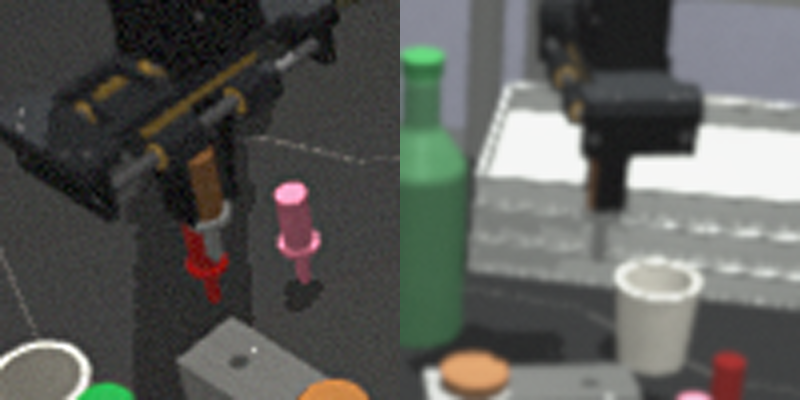

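The crops show the pin hanging upright in the jaws, shank visible at (210,235) in the scene half and (598,235) in the side half. The rest's hole is empty and the tamper and look-alikes are untouched. Now I carry it over the tab.

Call:
carry_out([
  [[-30,-2.4,12.3],[0,-6.55,0]],
  [[-28,-2.4,15.7],[0,-6.55,0]],
  [[-26.4,-2.4,19],[0,-6.55,0]],
  [[-24,-2.4,21.6],[0,-6.55,0]],
  [[-26.6,8,35],[0,-7,0]],
  [[-22,8,38],[0,-7,0]],
  [[-17.3,8,40.5],[0,-7,0]],
  [[-12.3,8,42],[0,-7,0]],
  [[-7,8,43],[0,-7,0]],
  [[0,15,0],[0,0,0]],
  [[0,10,0],[0,0,0]],
  [[0,0,0],[0,0,0]],
])

```text
time_s: 11.65
tool_pos: [0.4985, 0.065, 0.1234]
tool_rot: [-90.1, 0.3, -10.1]
force: [-0.4, -0.2, -1.3]
grip_width: 0.0206
```

```bash
python3 - <<'E'
from h import *
o=env.get_obs();print(o['time_s'],o['tool_pos'],o['tool_rot'],o['grip_width'],o['joint_velocities'].round(1))
im=env.read_camera("side");im2=env.read_camera("scene")
p=o['tool_pos'];out=[]
for n,i in(("scene",im2),("side",im)):
    u=proj(n,[.502,.07,.06])[0].astype(int);print(n,u-[25,30])
    out.append(cv2.resize(i[u[1]-30:u[1]+20,u[0]-25:u[0]+25],None,fx=8,fy=8,interpolation=cv2.INTER_CUBIC))
cv2.imwrite("pics/k.png",np.hstack(out)[:,:,::-1])
E
```

```text
11.65 [0.49850872 0.06504305 0.12339535] [-90.08312296   0.31381404 -10.08029932] 0.02064515662335533 [ 0.9 -1.4  0.3 -2.  -0.7  0.9  0.4]
scene [261 128]
side [250 211]
```

View pics/k.png

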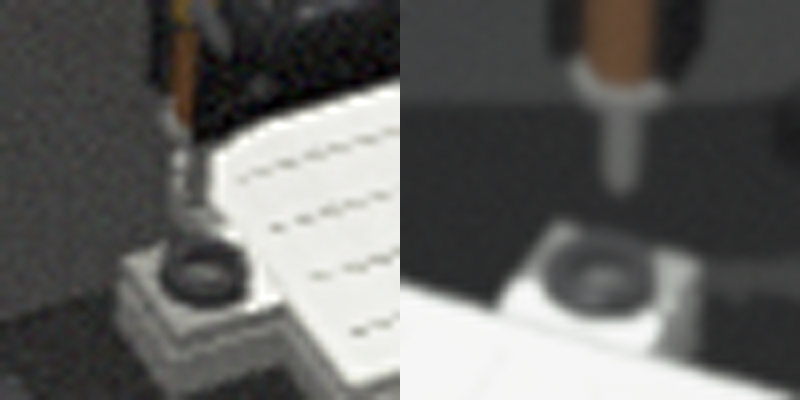

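```bash
python3 - <<'E'
from h import *
S=lambda x,y:(x/8-.44+261,y/8-.44+128)
D=lambda x,y:((x-400)/8-.44+250,y/8-.44+211)
print("tip",tri([("scene",S(188,237)),("side",D(620,193))]))
z=.0777
print(onz("scene",S(188,237),z),onz("side",D(620,193),z))
print("collar",tri([("scene",S(183,133)),("side",D(620,85))]))
print("ring",tri([("scene",S(205,273)),("side",D(600,275))]),onz("scene",S(205,273),.052),onz("side",D(600,275),.052))
for n,f in(("scene",S),("side",D)):
    print(n,proj(n,[[.4985,.065,.0777],[.4985,.065,.1187]]))
print(S(188,237),D(620,193))
E
```

```text
tip (array([0.50176455, 0.05953684, 0.0708675 ]), [np.float64(0.001312791184856611), np.float64(0.001312791184856583)])
[0.50915022 0.05490517 0.0777    ] [0.49909993 0.06706723 0.0777    ]
collar (array([0.49876912, 0.06096918, 0.11275834]), [np.float64(0.00288445679297701), np.float64(0.002884456792977008)])
ring (array([0.50350127, 0.06903299, 0.04894639]), [np.float64(0.00027326654233649747), np.float64(0.000273266542336503)]) [0.50576113 0.06682303 0.052     ] [0.50293882 0.07301829 0.052     ]
scene [[284.67302724 153.75622718]
 [285.52568811 142.55375498]]
side [[277.51342695 234.18653947]
 [278.01538972 219.46440052]]
(284.06, 157.185) (277.06, 234.685)
```

Call:
carry_out([
  [[3.6,8,5.4],[0,0,0]],
  [[0,8,0],[0,0,0]],
  [[0,5,0],[0,0,0]],
  [[0,0,0],[0,0,0]],
  [[0,0,0],[0,0,0]],
])

```text
time_s: 12.25
tool_pos: [0.505, 0.0713, 0.1051]
tool_rot: [-90.0, 0.0, -10.0]
force: [0.3, -0.3, -0.7]
grip_width: 0.021
```

```bash
python3 - <<'E'
from h import *
o=env.get_obs();print(o['time_s'],o['tool_pos'],o['tool_rot'],o['force'],o['joint_velocities'].round(1))
im=env.read_camera("side");im2=env.read_camera("scene");w=env.read_camera("wrist")
p=o['tool_pos'];out=[]
for n,i in(("scene",im2),("side",im)):
    u=proj(n,[.502,.07,.06])[0].astype(int);print(n,u-[25,30], proj(n,p-[0,0,.0457]),proj(n,p-[0,0,.01]))
    out.append(cv2.resize(i[u[1]-30:u[1]+20,u[0]-25:u[0]+25],None,fx=8,fy=8,interpolation=cv2.INTER_CUBIC))
cv2.imwrite("pics/l.png",np.hstack(out)[:,:,::-1]);cv2.imwrite("pics/l_w.png",w[:,:,::-1])
E
```

```text
12.25 [0.50501263 0.07128697 0.10509392] [-9.00069810e+01  2.01235216e-02 -9.97845805e+00] [ 0.3076051  -0.33530951 -0.74842828] [ 0.1 -0.4 -0.2 -0.4  0.   0.   0. ]
scene [261 128] [[287.43390701 159.0386217 ]] [[288.22947888 149.53632467]]
side [250 211] [[273.9149415  241.77996242]] [[274.2845387  229.20144439]]
```

View pics/l.png

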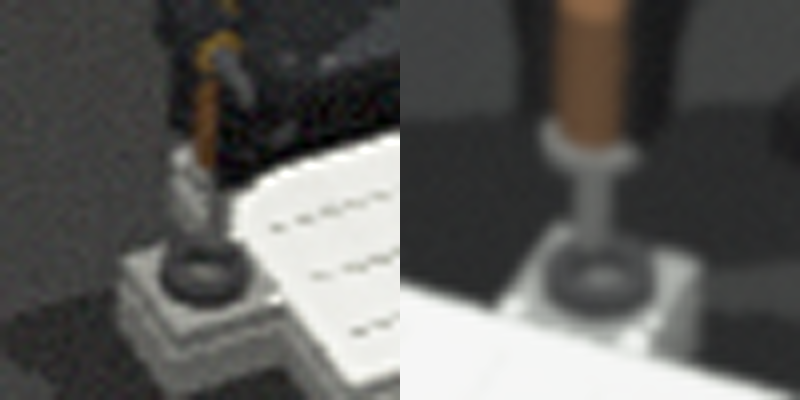

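View pics/l_w.png

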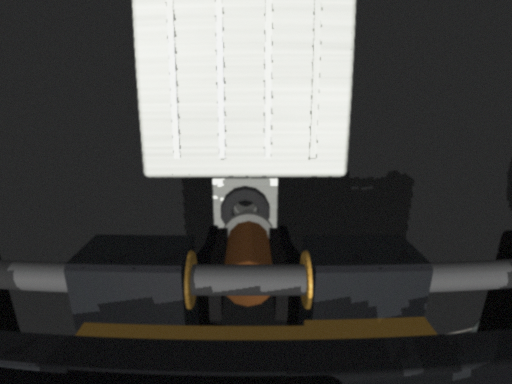

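```bash
python3 - <<'E'
import cv2
w=cv2.imread("pics/l_w.png");cv2.imwrite("pics/l_wc.png",cv2.resize(w[160:260,195:300],None,fx=7,fy=6*7/6,interpolation=cv2.INTER_CUBIC)[:600])
from h import *
o=env.get_obs()
print(proj("wrist",[[.503,.0697,.052],[.503,.0697,.032],o['tool_pos']-[0,0,.0457],o['tool_pos']-[0,0,.0097]],o)-[195,160])
E
```

```text
[[50.07379761 53.84987251]
 [50.29210178 44.49646702]
 [53.18648776 55.03686314]
 [53.24337432 77.68813349]]
```

View pics/l_wc.png

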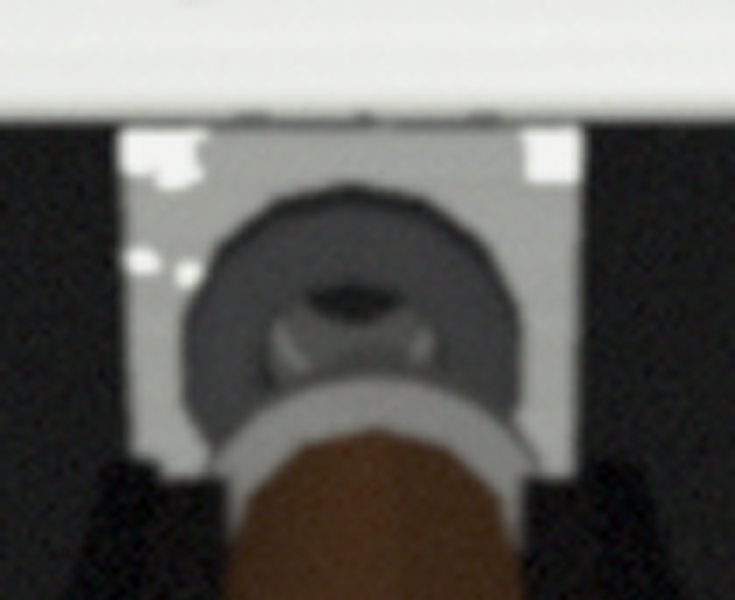

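```bash
python3 - <<'E'
from h import *
from scipy.optimize import fsolve
o=env.get_obs();p,R=T(o);zz=R.apply([0,0,1]);xx=R.apply([1,0,0])
def loc(px,rad,z): 
    a=onz("wrist",px,z,o)-zz*rad; return a, R.apply(a-p,inverse=True)*1000
c=lambda x,y:(x/7-.43+195,y/7-.43+160)
print("ring",loc(c(352,187),.017,.052),)
print("ring left/right", [loc(c(x,345),0,.052)[1] for x in(184,520)])
print("collar",loc(c(375,377),.014,p[2]-.0047))
print("knobtop far edge", loc(c(377,432),.011,p[2]+.0413)) 
E
```

```text
ring (array([0.50326516, 0.07170579, 0.0520012 ]), array([-2.18658956e+00,  5.35223728e+01,  3.10501209e-02]))
ring left/right [array([-18.16748526,  53.51395697,   1.52645583]), array([13.69329524, 53.5329265 ,  1.50973828])]
collar (array([0.50563154, 0.07302438, 0.10082586]), array([-0.05554486,  4.69885298,  1.73642886]))
knobtop far edge (array([0.50853559, 0.08907034, 0.14682565]), array([  0.05032475, -41.30203468,  18.03961378]))
```

The wrist crop puts the ring centre about 2.2 mm to tool -x of the pin, and about 1.7 mm towards -z. I correct that and descend gently.

Call:
carry_out([
  [[-2,0,-2],[0,0,0]],
  [[0,0,0],[0,0,0]],
  [[0,5,0],[0,0,0]],
  [[0,5,0],[0,0,0]],
  [[0,4,0],[0,0,0]],
  [[0,0,0],[0,0,0]],
])

```text
time_s: 13.0
tool_pos: [0.5021, 0.0696, 0.0903]
tool_rot: [-90.0, 0.1, -10.0]
force: [0.2, 0.1, -1.0]
grip_width: 0.021
```

Call:
carry_out([
  [[0.4,3,0.3],[0,0,0]],
  [[0,3,0],[0,0,0]],
  [[0,3,0],[0,0,0]],
  [[0,3,0],[0,0,0]],
  [[0,3,0],[0,0,0]],
  [[0,0,0],[0,0,0]],
])

```text
time_s: 13.6
tool_pos: [0.5029, 0.0699, 0.0757]
tool_rot: [-90.0, 0.1, -10.0]
force: [-0.0, -0.5, -1.3]
grip_width: 0.0211
```

Call:
carry_out([
  [[0,4,0],[0,0,0]],
  [[0,4,0],[0,0,0]],
  [[0,4,0],[0,0,0]],
  [[0,0,0],[0,0,0]],
])

```text
time_s: 14.0
tool_pos: [0.5027, 0.0698, 0.0635]
tool_rot: [-90.0, 0.1, -10.0]
force: [-0.5, 1.1, -0.8]
grip_width: 0.0211
```

Call:
carry_out([
  [[0,2,0],[0,0,0]],
  [[0,2,0],[0,0,0]],
  [[0,2,0],[0,0,0]],
  [[0,0,0],[0,0,0]],
])

```text
time_s: 14.4
tool_pos: [0.5035, 0.07, 0.0585]
tool_rot: [-90.0, -0.0, -10.0]
force: [-1.4, -0.0, 5.0]
grip_width: 0.0213
```

Call:
carry_out([
  [[0,2,0],[0,0,0]],
  [[0,2,0],[0,0,0]],
  [[0,1,0],[0,0,0]],
  [[0,0,0],[0,0,0]],
], squeeze=60)

```text
time_s: 14.8
tool_pos: [0.5035, 0.07, 0.0539]
tool_rot: [-90.0, -0.0, -10.0]
force: [-2.4, -0.2, 8.5]
grip_width: 0.0209
```

Call:
carry_out([
  [[0,1,0],[0,0,0]],
  [[0,1,0],[0,0,0]],
  [[0,0,0],[0,0,0]],
])

```text
time_s: 15.1
tool_pos: [0.5036, 0.0699, 0.0534]
tool_rot: [-90.1, -0.0, -10.0]
force: [-6.9, -0.9, 19.0]
grip_width: 0.021
```

The hard stop shows at TCP z 0.0534 (0.0537 expected), with force jumping from 8.5 to 19 N over 0.5 mm. I hold and look.

Call:
carry_out([
  [[0,0.5,0],[0,0,0]],
  [[0,0,0],[0,0,0]],
  [[0,0,0],[0,0,0]],
  [[0,0,0],[0,0,0]],
])

```text
time_s: 15.5
tool_pos: [0.5036, 0.07, 0.0533]
tool_rot: [-90.1, -0.0, -10.0]
force: [-7.5, -1.3, 21.9]
grip_width: 0.0208
```

```bash
python3 - <<'E'
from h import *
o=env.get_obs();print(o['time_s'],o['tool_pos'],o['tool_rot'],o['force'],o['grip_width'])
im=env.read_camera("side");im2=env.read_camera("scene");w=env.read_camera("wrist")
out=[]
for n,i in(("scene",im2),("side",im)):
    u=proj(n,[.502,.07,.05])[0].astype(int)
    out.append(cv2.resize(i[u[1]-40:u[1]+40,u[0]-40:u[0]+40],None,fx=5,fy=5,interpolation=cv2.INTER_CUBIC))
cv2.imwrite("pics/n.png",np.hstack(out)[:,:,::-1])
cv2.imwrite("pics/n_w.png",cv2.resize(w[160:310,150:350,::-1],None,fx=4,fy=4,interpolation=cv2.INTER_CUBIC))
o=env.get_obs();print(o['time_s'],o['tool_pos'],o['force'])
E
```

```text
15.5 [0.50359966 0.07001892 0.05329906] [-9.00991497e+01 -1.73283067e-02 -9.97782360e+00] [-7.477736   -1.33618228 21.92404996] 0.02075193570601617
15.65 [0.50365805 0.06994672 0.05333319] [-7.82693123 -0.82929121 21.69700266]
```

View pics/n.png

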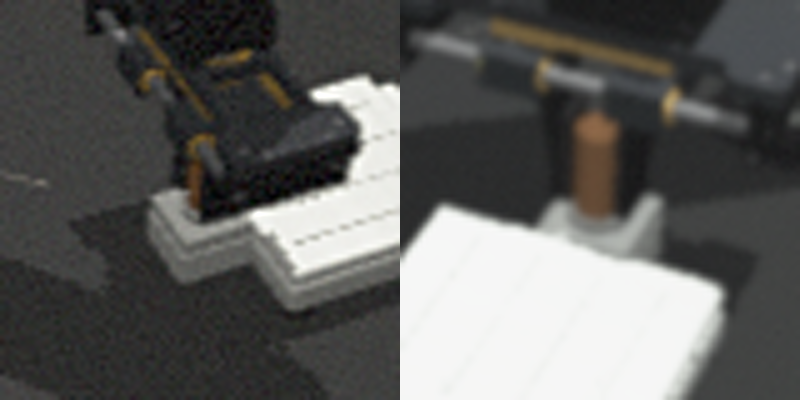

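View pics/n_w.png

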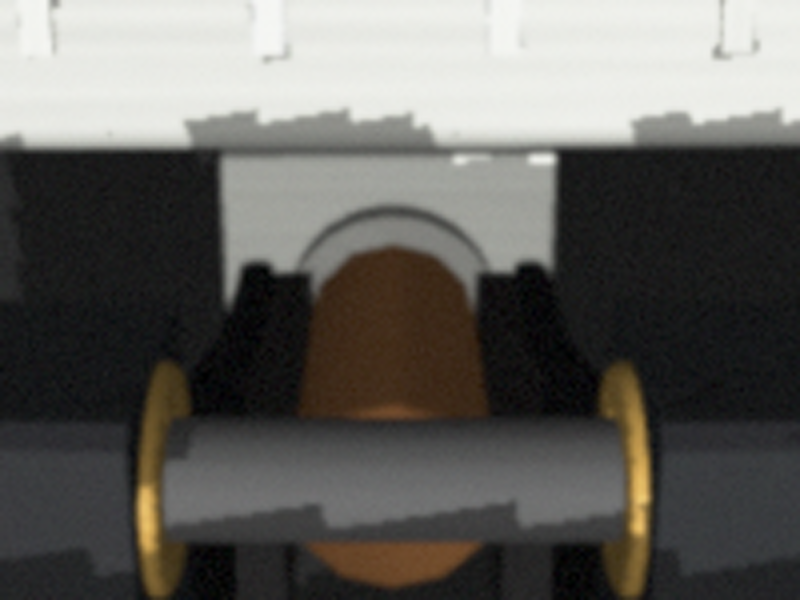

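The crops show the lid flat on the base and the collar sitting on the tab. Only a thin rim of the dark ring shows around it, at wrist crop (392,210). Force is steady at about 22 N and the pose isn't drifting, so I hand in.

```bash
python3 - <<'E'
from h import *
o=env.get_obs();print(o['time_s'],o['tool_pos'],o['force'],o['grip_width'])
print(env.sign_off())
E
```

```text
15.65 [0.50365805 0.06994672 0.05333319] [-7.82693123 -0.82929121 21.69700266] 0.020530139765766228
the job is handed in; nothing more can be done
None
```

I folded the lid shut, took the brown-knobbed pin from its rest, put it through both tabs and pressed it home. I handed the job in at 15.65 s while still holding it down.

**Lid:** it came to its stop at tool height 44.2 mm, against 44 mm expected. Another 18 N moved it only 0.2 mm.

**Pin:** it met the sprung ring, with 5 N as the spring began to give. It reached a hard stop at tool height 53.3 mm, against about 53.7 mm expected for fully home. At hand-in the downward push was a steady 22 N, well over the 9 N needed, with 60 N grip and no slip.

**Pictures:** the last ones show the lid flat and the collar on the tab with the ring pressed in. The tamper, the red and pink look-alikes and the empty hole of the rest were in order in the pictures taken just after lifting the pin; I did not look at them again afterwards.

**Disagreements:** the cameras differed by 2 to 5 mm on the hole's position, so I aligned the pin using the wrist camera. A side force of about 8 N remained at the end, pushing towards the robot (world -x); I left it.

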